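Blow off the filter flap and hold it at its balance point

TASK

Squeeze the trigger of the clamped air gun fully against its handle and let it spring right back, to blow the dust off the filter. Then take the filter flap by its top bar, swing it from where it leans up to upright, its balance point in front of the lens, and finish while still holding it there so that it falls neither way; do not let it fall over to the lens side. Leave the bottle, the beaker and the dish where they stand.

Things in the scene. Friction and masses are not known exactly. Their poses are not given: they have to be found in the camera images.
- air_gun: Black air gun clamped upside down on a fixed 110 x 120 mm aluminium base, handle pointing straight up. Origin: at table height, under the front face of the handle. z up; y horizontal, along the barrel towards the nozzle (nozzle tip at y = +89 mm, z = 58 mm); x along the width. The handle is a block 26 mm wide in x, from y = -24 mm to y = 0, z = 60 to 170 mm, with a 16 mm wide steel stub on top up to z = 180 mm. Fixed.
- gun_handle (a point): Point inside the air gun's handle, at x = 0, y = -12 mm, z = 145 mm of the gun's frame, axes as the gun's: the height at which to squeeze. Squeezing is along y, one finger on the handle's back (y = -24 mm), the other on the trigger. At this height the outer face of the trigger is at about y = +25 mm at rest and y = +10 mm when squeezed (50 mm and 34 mm over both).
- trigger (a joint): Steel lever 18 mm wide, 8 mm thick, reaching up to z = 165 mm on the nozzle side of the handle, hinged at its lower end (y = +6 mm, z = 80 mm in the gun's frame). 0 = at rest, leaning 0.22 rad away from the handle; 0.22 = fully squeezed, parallel to the handle, against its stop. Sprung back to 0; takes about 3 N to start and 9 N for the full stroke at 145 mm height.
- filter_stand: Fixed stand, aluminium base 130 mm (x) x 235 mm (y, from -88 to +148 mm) x 12 mm with two grey T-shaped cheeks at x = +-56 mm (up to z = 110 mm) carrying the flap between them, and a dark lens barrel of 44 mm diameter at y = +100 to +144 mm, its axis along y at z = 110 mm. Origin at table height under the flap's hinge; z up, y from the flap to the lens, x along the hinge.
- flap_hinge (a point): Middle of the flap's hinge pin, 70 mm above the table; axes as the stand's. The flap turns about x.
- flap_bar (a point): Middle of the round steel bar along the flap's free edge, the part to hold: 10 mm in diameter, along the stand's x, 110 mm from the hinge, with 78 mm clear between the side arms and a 40 mm open window between the bar and the filter plate. About 150 mm above the table at the start, 180 mm when upright. Axes turn with the flap (z from hinge to bar).
- flap (a joint): Black framed glass filter flap, 90 mm wide, about 0.22 kg, on a nearly frictionless hinge. 0 = upright, exactly its balance point; negative = leaning to the stand's -y side (away from the lens), positive = leaning towards the lens (in the stand's frame the bar is at y = 110 mm x sin(value), z = 70 mm + 110 mm x cos(value)). Rubber stops at -0.75 and +0.75 rad. Starts leaning on the -0.75 stop; let go anywhere but upright it falls to the side it leans to.
- buffer_bottle: Bystander: small white bottle with a red cap, 36 mm in diameter, 82 mm tall, behind the work. Origin: centre of its underside.
- beaker: Bystander: translucent beaker, 52 mm in diameter, 66 mm tall. Origin: centre of its underside.
- petri_dish: Bystander: flat round dish, 89 mm in diameter, 16 mm tall. Origin: centre of its underside.

How it is judged:
On the way, in this order (a step that is already met when the one before it is completed fails the run):
1. the trigger is squeezed fully by the fingers (value of joint trigger above 0.19 rad and contact force between the fingers and air_gun above 1 N), for 0.1 s.
2. the trigger is let go and has sprung back, the flap still leaning (value of joint trigger below 0.03 rad and value of joint flap below -0.5 rad), for 0.1 s.
3. the flap is held upright by the fingers (value of joint flap between -0.08 and 0.08 rad and velocity of joint flap between -0.1 and 0.1 rad/s and contact force between the fingers and filter_stand above 1 N), for 0.3 s.
At the end, for the whole second after the job is handed in: The fingers hold the flap (contact over 1 N) within 0.08 rad of upright, at rest; the trigger has sprung back (under 0.03 rad); bottle, beaker and dish are within 20 mm of where they stood (all of step 3 and value of joint trigger below 0.03 rad and distance of each of buffer_bottle, beaker, petri_dish from where it was at the start of the episode below 0.02 m); the arm keeps its last pose, push and grip.
It fails at once if the flap goes over to the lens side (past +0.4 rad) (value of joint flap above 0.4 rad).
It fails at once if the bottle, beaker or dish is moved by over 20 mm (distance of any of buffer_bottle, beaker, petri_dish from where it was at the start of the episode above 0.02 m).
It also fails if it takes over 38 s, if anything falls off the work surface, if the arm or the gripper's body presses on something with over 40 N, if the wrist force passes 120 N, or if a joint passes its speed limit or range.

ROBOT

A 6-joint arm with a two-finger parallel gripper is mounted at the origin on a cart in front of the work surface, level with it; the furniture and walls round the work are solid. World frame = base frame: x ahead of the robot, y to its left, z up, the work surface at z = 0. Lengths are in m, angles in rad, forces in N, time in s.
With the tool pointing down it reaches from about 0.4 to 0.825 m from the base axis. Payload 7 kg.
Tool frame: the origin (TCP) lies on the centre line of the jaws, within the pads' length; the fingertips stand arm.tip_reach ahead of it and the grasp point (between the pads) lies 5 mm behind it (arm.tip_reach is the distance from the TCP to the fingertips, in m); z points along the fingers, y is the line along which they close (so a half turn about z gives the same grasp; the last joint's range is limited). The gripper opens to 88 mm and grips with 3 to 60 N. Pads are 19 mm wide; open, the fingers measure 130 mm over their backs; the gripper's body (78 mm by 193 mm) begins 47 mm behind the grasp point.
Start: joints at [1.441, 0.359, 0.012, 0, -1.224, -0.288], TCP at [0.274, 0.617, 0.241] pointing down, gripper open.
Joint ranges: [-3.07, 3.07], [-1.43, 2.12], [-1.02, 1.25], [-3.03, 1.67], [-3.05, -0], [-3.03, 3.03]. Speed limits (rad/s): [2.39, 2.39, 3.01, 3.14, 3.14, 3.14].

INTERFACE

Orientations are given as [roll, pitch, yaw] about the fixed x, y, z axes, in that order (R = Rz(yaw) Ry(pitch) Rx(roll)).
In Python, from station import status, optics, order, arm gives the robot as it stands. The module is installed in compiled form; this text tells all that it offers.
- The arm moves only by the shell command python3 -m jog 'ROWS' [FORCE]. ROWS is JSON, a list of rows, each a list of 3 entries, a list of its own where there are three numbers: the gripper command: -1 is shut, 1 is fully open, values between are in proportion, then the shift along the tool's x, y, z in mm, then the turn about the tool's z in rad. A call has 1 to 20 rows; each row is the pose to reach, as a shift and turn from the pose commanded when the call began, along the tool's axes at that moment; what a row does not reach only later rows make up. A row lasts 1/8 s, in which the tool goes at most 62.5 mm and 10.7 degrees, less where a joint would pass 70% of its speed; a pose out of reach is approached as far as the arm can. A call with a gripper value outside its range is refused whole. The fingers move at their own pace and stop on an object; FORCE is the grip in N (left out, the last holds). Time passes only in rows, so rows that repeat a pose let the fingers close. It gives the time, the measured TCP pose, the force, the opening and the grip force at its end, in the units of the state.
- status.get_state(): the state, without advancing time (a new reading comes with each control period).
- optics.grab_frame(name): name is "scene" or "top" or "wrist"; returns a dict with "color" (480x640x3 uint8, red, green, blue), "mtx" (3x3 intrinsics, pixels), "cam_to_world" (4x4, takes a point from camera to world coordinates). Camera axes: x right, y down, z forward; pixel columns grow to the right and rows downward; lengths in m; the calibration is good to about 2 mm. A picture is of the moment at which its call begins. There is no depth.
- order.job_done(): hands the job in; it is judged then, once.
The state is a dict: "t": time; "q": joint angles; "qd": joint speeds; "joint_efforts": joint torques, N m; "eef_pos": TCP position; "ee_rot": TCP orientation; "force": force on the tool from outside, world axes, zero at the start; "moment": the same for the moment, N m; "width": finger opening in m; "gripper_force": force on a finger pad.
Only numpy, scipy, OpenCV 4.12 (cv2) and the standard library are available. Lean on these libraries where they do the work, as an engineer would, in place of code of your own. Each camera call takes 0.05 s, during which the arm holds its last target. There are 200 camera calls.

## Working session

There is one attempt and no reset: what is moved stays moved. The work goes in short steps, Python scripts to look and compute and a shell command to move; the robot and the scene stay as the last step left them, time stands still between calls to the robot, and variables do not carry over. Pictures are saved under pics/ and viewed, at most 10 in all, crops included, and the job is handed in when it is done.

```bash
mkdir -p pics; cat > h.py <<'E'
import numpy as np,cv2,json
from station import status,optics,order,arm
def snap(n,f):
    r=optics.grab_frame(n); cv2.imwrite(f'pics/{f}.png',cv2.cvtColor(r['color'],cv2.COLOR_RGB2BGR))
    np.savez(f'pics/{f}.npz',K=r['mtx'],T=r['cam_to_world'])
def at(f,uv,z):
    d=np.load(f'pics/{f}.npz');K,T=d['K'],d['T']
    v=T[:3,:3]@np.linalg.solve(K,[uv[0],uv[1],1]);o=T[:3,3]
    return (o+v*(z-o[2])/v[2]).round(4)
def px(f,p):
    d=np.load(f'pics/{f}.npz');K,T=d['K'],d['T']
    c=K@(T[:3,:3].T@(np.array(p)-T[:3,3])); return (c[:2]/c[2]).round(1)
E
python3 - <<'E'
from h import *
snap('top','top1');snap('scene','sc1')
for f in('top1','sc1'):print(np.load(f'pics/{f}.npz')['T'].round(3))
print(status.get_state(),arm.tip_reach)
E
```

```text
[[-0.002 -0.992  0.125  0.451]
 [-1.     0.002  0.    -0.059]
 [-0.001 -0.125 -0.992  0.972]
 [ 0.     0.     0.     1.   ]]
[[-0.794 -0.39   0.465  0.126]
 [-0.607  0.508 -0.611  0.511]
 [ 0.002 -0.768 -0.64   0.743]
 [ 0.     0.     0.     1.   ]]
{'t': 0.1, 'q': array([ 1.44111798e+00,  3.59328420e-01,  1.11557174e-02, -2.97037404e-04,
       -1.22410557e+00, -2.88109054e-01]), 'qd': array([-0.00051842, -0.00146941,  0.00274558,  0.00244579, -0.00045947,
       -0.00130757]), 'joint_efforts': array([-1.60397856e-03, -5.84162235e+01,  2.93747860e+01,  7.01541960e+00,
        1.01500683e-02, -4.83405665e-05]), 'eef_pos': array([0.27372641, 0.61655392, 0.23971221]), 'ee_rot': array([ 3.14009244e+00, -1.53376242e-04, -4.17888418e-01]), 'force': array([ 0.09563417, -0.49419873, -0.67876519]), 'moment': array([-0.02372338,  0.00855572,  0.05248841]), 'gripper_force': 0.0, 'width': 0.08728830777420646} 0.014
```

View pics/top1.png

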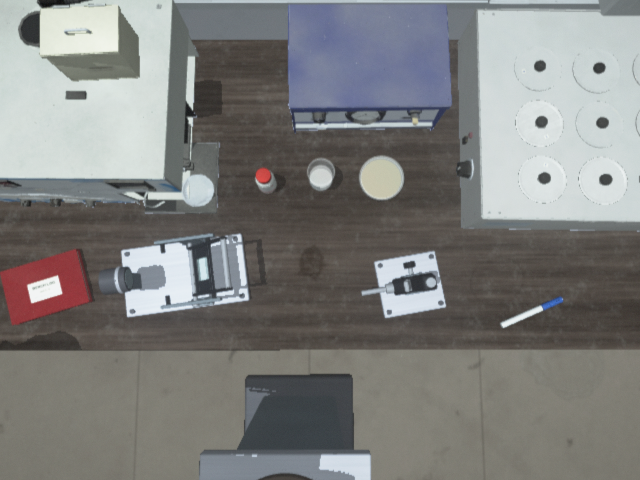

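View pics/sc1.png

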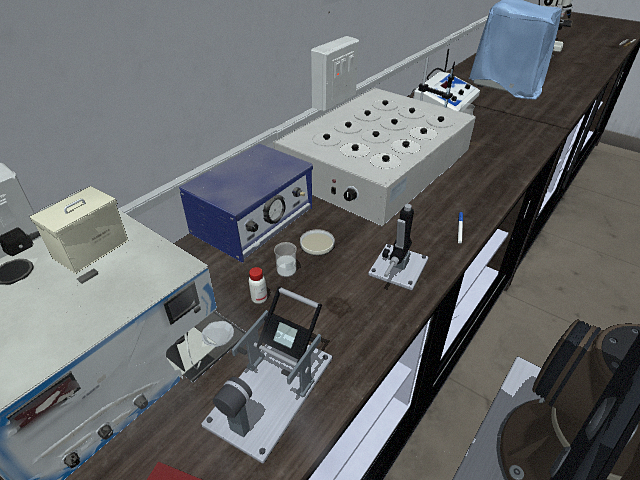

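The top view shows the stand at about (185,275), with its lens to the left, so stand +y is roughly world +y. The gun is at about (410,285), nozzle to the left. The bystanders are at (265,180), (320,175) and (381,178). I'll enlarge both fixtures.

```bash
python3 - <<'E'
import cv2,numpy as np
a=cv2.imread('pics/top1.png')
A=cv2.resize(a[225:325,95:265+30],None,fx=4,fy=4,interpolation=cv2.INTER_CUBIC)[:, :800]
B=cv2.resize(a[240:325,355:455],None,fx=7,fy=7,interpolation=cv2.INTER_CUBIC)
cv2.imwrite('pics/A.png',A);cv2.imwrite('pics/B.png',B)
E
```

```text
(no output)
```

View pics/A.png

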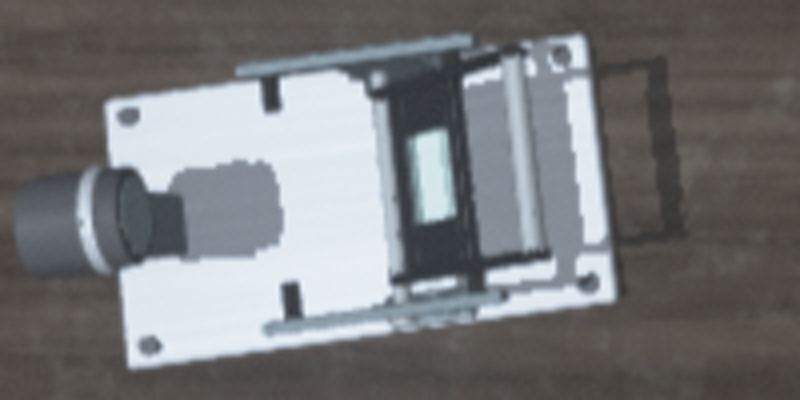

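View pics/B.png

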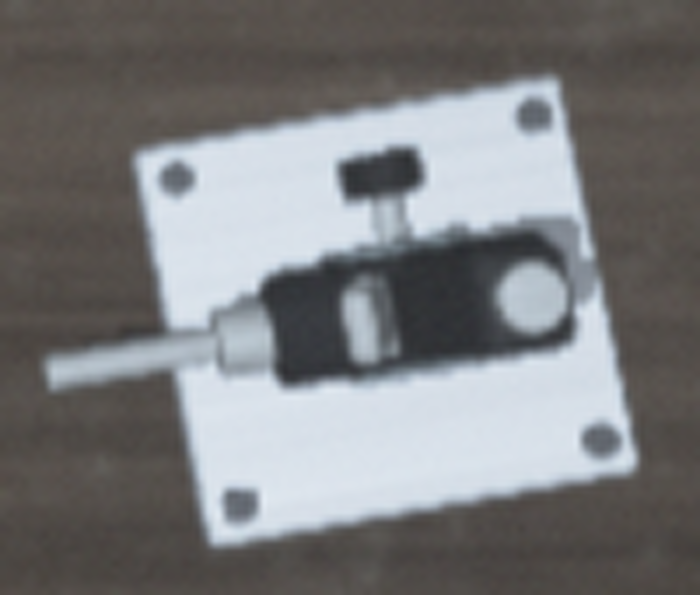

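```bash
python3 - <<'E'
from h import *
A=lambda u,v,z:at('top1',((u+.5)/4-.5+95,(v+.5)/4-.5+225),z)
B=lambda u,v,z:at('top1',((u+.5)/7-.5+355,(v+.5)/7-.5+240),z)
TL,TR,BR,BL=[A(*c,.012) for c in((105,100),(583,33),(617,302),(130,370))]
print(TL,TR,BR,BL,[np.linalg.norm(p-q) for p,q in((TL,TR),(TR,BR),(BR,BL),(BL,TL))])
y=(TL+BL-TR-BR)[:2];y/=np.linalg.norm(y)
c=(TL+TR+BL+BR)[:2]/4; s=c-y*.030
print('stand y',y,np.degrees(np.arctan2(y[1],y[0])),'org',s)
q=.11
for a in(-.75,0):print('bar pred',a,s+y*q*np.sin(a),.07+q*np.cos(a))
print('bar seen',A(525,152,.155),'ends',A(515,55,.155),A(535,248,.155))
print('lens',A(88,220,.125))
g=[B(*k,.012) for k in((135,155),(558,75),(637,467),(212,547))]
print(g,[np.linalg.norm(g[i]-g[(i+1)%4]) for i in range(4)])
gy=(g[0]+g[3]-g[1]-g[2])[:2];gy/=np.linalg.norm(gy)
print('gun y',gy,np.degrees(np.arctan2(gy[1],gy[0])))
st=B(535,297,.18)[:2];nz=B(48,372,.058)[:2]
print('stub',st,'nozzle',nz,nz-st,np.linalg.norm(nz-st), 'base c',sum(g)[:2]/4)
print('bystanders',at('top1',(263,175),.082),at('top1',(321,160),.066),at('top1',(381,178),.016))
E
```

```text
[0.5303 0.3194 0.012 ] [0.5625 0.0894 0.012 ] [0.4335 0.071  0.012 ] [0.4019 0.3015 0.012 ] [np.float64(0.23224306232910386), np.float64(0.13030564070676295), np.float64(0.232655990681521), np.float64(0.12964169853870322)]
stand y [-0.13723423  0.99053862] 97.88783466065296 org [0.48616703 0.16560884]
bar pred -0.75 [0.49645689 0.09133799] 0.1504857755761203
bar pred 0 [0.48616703 0.16560884] 0.18
bar seen [0.4968 0.0902 0.155 ] ends [0.5367 0.0952 0.155 ] [0.4578 0.0853 0.155 ]
lens [0.4701 0.2797 0.125 ]
[array([ 0.5062, -0.1683,  0.012 ]), array([ 0.528 , -0.2851,  0.012 ]), array([ 0.4213, -0.3033,  0.012 ]), array([ 0.4   , -0.1874,  0.012 ])] [np.float64(0.1188170021503657), np.float64(0.10824107353495716), np.float64(0.11784099456470995), np.float64(0.10790389242284076)]
gun y [-0.18211952  0.9832764 ] 100.49324039345603
stub [ 0.4643 -0.2387] nozzle [ 0.4473 -0.1395] [-0.017   0.0992] 0.10064611269194651 base c [ 0.463875 -0.236025]
bystanders [0.6604 0.0392 0.082 ] [ 0.6926 -0.0667  0.066 ] [ 0.6696 -0.1844  0.016 ]
```

```bash
python3 -m jog '[[1,[100,107,0],-0.15],[1,[100,107,0],-0.3],[1,[200,214,0],-0.45],[1,[200,214,0],-0.596],[1,[303,322,0],-0.596],[1,[303,322,0],-0.596],[1,[303,322,0],-0.596],[1,[375,448,0],-0.596],[1,[375,448,0],-0.596],[1,[447,575,0],-0.596],[1,[447,575,0],-0.596],[1,[518,701,0],-0.596],[1,[518,701,0],-0.596],[1,[518,701,0],-0.596],[1,[518,701,0],-0.596]]' 25
python3 - <<'E'
from h import *
snap('wrist','w1');s=status.get_state();print(s['q'],s['ee_rot'],s['eef_pos'])
u=np.array([-.179,.984,0]);g=np.array([.4643,-.2387,.18])
for n,p in(('stub',g),('trig',g+u*.035-[0,0,.015])):print(n,px('w1',p))
E
```

```text
t: 1.98
eef_pos: [0.4621, -0.2376, 0.2396]
ee_rot: [-3.141, 0.002, 0.173]
force: [0.1, 0.6, -1.4]
width: 0.0876
gripper_force: 0.0
[-9.37903501e-02  1.02617715e-01 -3.27990921e-01 -9.80625078e-05
 -1.14200826e+00  1.83847934e+00] [-3.14102518e+00  1.73216102e-03  1.73852297e-01] [ 0.46215568 -0.23608738  0.23966   ]
stub [322.  259.2]
trig [261.5 251.9]
```

View pics/w1.png

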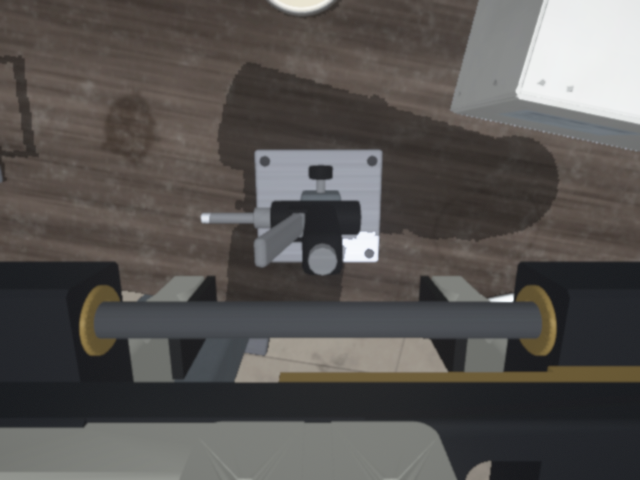

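The wrist view shows the stub at (322,259), exactly as predicted, and the trigger top at about (262,250). So I can go down and squeeze.

```bash
python3 -m jog '[[1,[0,0,50],0],[1,[0,0,100],0],[1,[0,0,100],0],[1,[0,0,100],0],[-1,[0,0,100],0],[-1,[0,0,100],0],[-1,[0,0,100],0],[-1,[0,0,100],0],[-1,[0,0,100],0],[-1,[0,0,100],0],[-1,[0,0,100],0],[-1,[0,0,100],0]]' 25
```

```text
t: 3.52
eef_pos: [0.4632, -0.2352, 0.1407]
ee_rot: [3.14, -0.0, 0.178]
force: [1.2, -6.2, 0.0]
width: 0.0336
gripper_force: 25.0
```

```bash
python3 -m jog '[[-1,[0,0,0],0],[1,[0,0,0],0],[1,[0,0,0],0],[1,[0,0,0],0],[1,[0,0,0],0],[1,[0,0,-50],0],[1,[0,0,-100],0],[1,[0,0,-100],0],[1,[22,-78,-100],0.043],[1,[45,-157,-100],0.043],[1,[68,-235,-100],0.043],[1,[90,-313,-100],0.043],[1,[90,-313,-100],0.043],[1,[90,-313,-100],0.043],[1,[90,-313,-100],0.043],[1,[90,-313,-100],0.043],[1,[90,-313,-100],0.043]]' 25
python3 - <<'E'
from h import *
snap('wrist','w2');snap('scene','sc2');s=status.get_state();print(s['ee_rot'],s['eef_pos'])
b=np.array([.4965,.0908,.1505]);x=np.array([.9905,.137,0])
for n,p in(('c',b),('e+',b+x*.039),('e-',b-x*.039)):print(n,px('w2',p))
E
```

```text
t: 5.65
eef_pos: [0.4959, 0.0888, 0.2406]
ee_rot: [3.141, -0.0, 0.134]
force: [-0.1, 0.3, -0.5]
width: 0.0872
gripper_force: 0.0
[-3.14156291e+00 -1.71426311e-04  1.33718536e-01] [0.49601343 0.08905681 0.24064074]
c [315.8 246.3]
e+ [315.4 183.3]
e- [316.1 304.5]
```

View pics/w2.png

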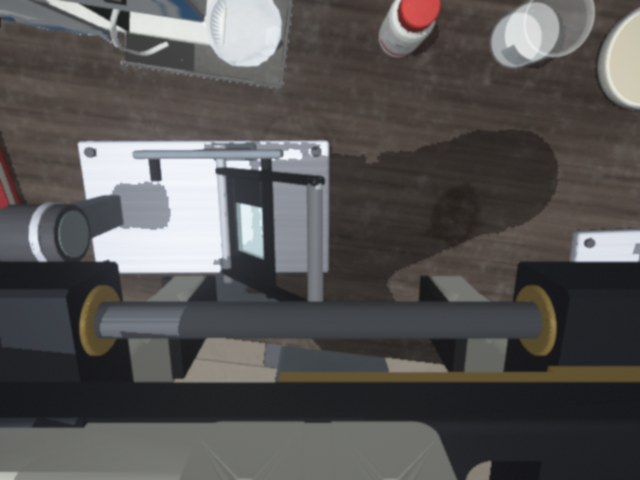

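View pics/sc2.png

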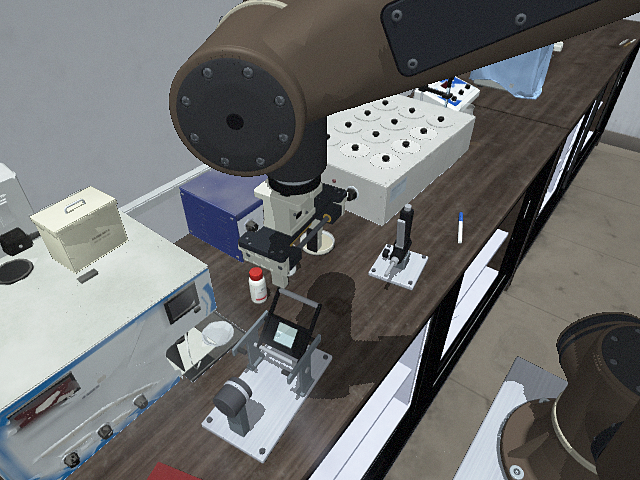

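The wrist view shows the bar at column 315, ending at row about 183, which matches the prediction. The scene view shows the trigger sprung back and the bottle, beaker and dish undisturbed. Next I go down and grip.

```bash
python3 -m jog '[[1,[0,0,50],0],[1,[0,0,95],0],[1,[0,0,95],0],[1,[0,0,95],0],[-1,[0,0,95],0],[-1,[0,0,95],0],[-1,[0,0,95],0],[-1,[0,0,95],0],[-1,[0,0,95],0],[-1,[0,0,95],0],[-1,[0,0,95],0],[-1,[0,0,95],0]]' 15
```

```text
t: 7.25
eef_pos: [0.496, 0.09, 0.1455]
ee_rot: [3.142, 0.0, 0.135]
force: [-0.3, 0.4, 0.4]
width: 0.0132
gripper_force: 0.0
```

```bash
python3 -m jog '[[-1,[0,0,0],0],[-1,[0,0,0],0],[-1,[0,0,0],0],[-1,[0,0,0],0]]' 15
```

```text
t: 7.75
eef_pos: [0.496, 0.0904, 0.1455]
ee_rot: [-3.141, -0.0, 0.135]
force: [-2.0, 4.6, 0.0]
width: 0.0093
gripper_force: 15.0
```

```bash
python3 -m jog '[[-1,[0,-4.2,-3.7],0],[-1,[0,-8.4,-7.1],0],[-1,[0,-12.9,-10.3],0],[-1,[0,-17.5,-13.3],0],[-1,[0,-22.2,-16],0],[-1,[0,-27.1,-18.6],0],[-1,[0,-32.1,-20.8],0],[-1,[0,-37.3,-22.8],0],[-1,[0,-42.5,-24.6],0],[-1,[0,-47.8,-26.1],0],[-1,[0,-52.1,-27.1],0],[-1,[0,-56.4,-27.9],0],[-1,[0,-60.2,-28.5],0],[-1,[0,-64,-29],0],[-1,[0,-69.5,-29.4],0],[-1,[0,-75,-29.5],0],[-1,[0,-75,-29.5],0],[-1,[0,-75,-29.5],0],[-1,[0,-75,-29.5],0],[-1,[0,-75,-29.5],0]]' 15
python3 - <<'E'
from h import *
snap('top','top2')
for p in((.4862,.1656,.18),):print(px('top2',p))
a=cv2.imread('pics/top2.png')
cv2.imwrite('pics/C.png',cv2.resize(a[150:330,90:330],None,fx=3,fy=3,interpolation=cv2.INTER_CUBIC))
E
```

```text
t: 10.25
eef_pos: [0.4859, 0.1643, 0.175]
ee_rot: [-3.142, -0.0, 0.135]
force: [1.2, -0.2, -0.7]
width: 0.0091
gripper_force: 15.0
[175.3 268.5]
```

View pics/C.png

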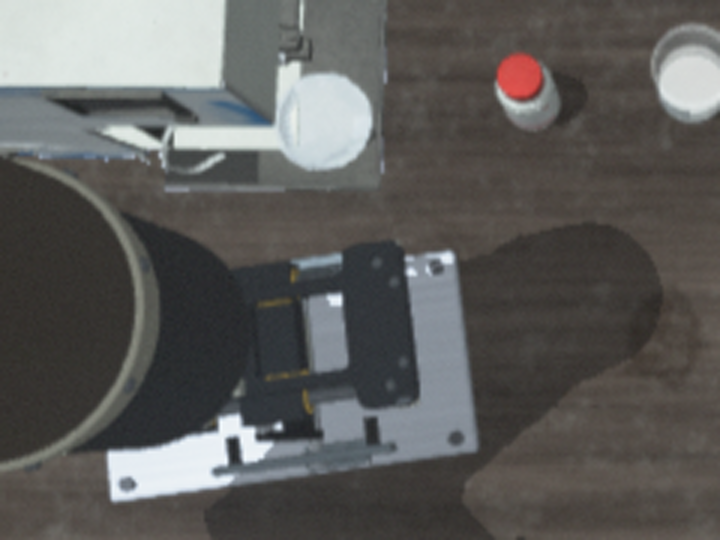

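The gripper hides the bar in the top view. The stand, the bottle and the beaker look unchanged. One check from the scene and wrist cameras.

```bash
python3 - <<'E'
from h import *
snap('wrist','w3');snap('scene','sc3')
a=cv2.imread('pics/w3.png')[0:400,120:440];b=cv2.imread('pics/sc3.png')[220:480,180:440]
b=cv2.resize(b,(400,400));cv2.imwrite('pics/D.png',np.hstack([a,b]))
s=status.get_state();print(s['force'],s['width'],s['eef_pos'],s['qd'].round(3))
E
```

```text
[ 0.99974176 -0.55616228  0.19392008] 0.009093455137907557 [0.48592935 0.1642932  0.17506299] [-0.001  0.002  0.001  0.    -0.002 -0.   ]
```

View pics/D.png

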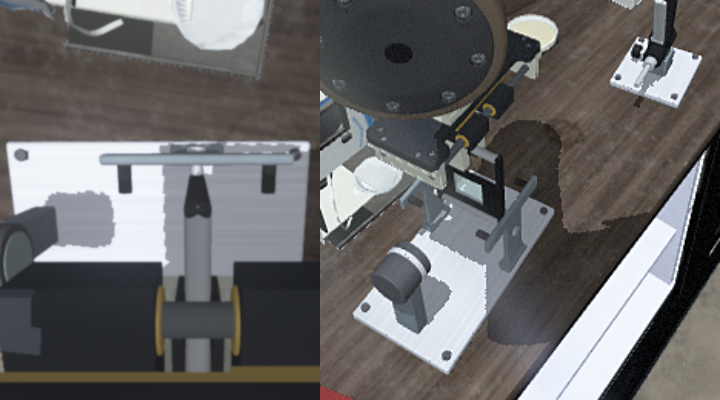

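The wrist half shows the bar held at crop column 197, in line with the arm below it and the hinge at the middle of the cheek. The scene half shows the flap upright, with the trigger released. I'm handing it in.

```bash
python3 -c "
from station import order;print(order.job_done())"
```

```text
the job is handed in; nothing more can be done
None
```

I squeezed the trigger fully and let it spring back, then swung the flap upright and handed the job in with the gripper still holding it, at about 10.4 s by the robot's clock; the bottle, beaker and dish were not touched. The hand-in call gave no verdict.

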